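Count tablets off the counting tray

TASK

Three whole tablets and a broken half lie on the deck of the counting tray. With the fingertips, gently sweep the three whole tablets one at a time through the gate in the deck's rim so that they drop into the trough beside it; slide them, do not pick them up. Leave the broken half on the deck, and leave the jar, the beaker and the spatula where they are.

Things in the scene. Friction and masses are not known exactly. Their poses are not given: they have to be found in the camera images.
- tray: blue moulded tablet counting tray, fixed to the bench, 268 x 252 mm: a raised deck with a rim, and a lower trough along one side. Origin: on the bench, near the tray's middle. Its x axis runs along the gate wall (the rim between deck and trough), its y axis from the deck across the gate wall into the trough
- deck (a point): centre of the level deck, on its surface, 60 mm above the bench (tray frame 0, -40, 60 mm); axes as the tray's. The deck is 260 mm long in x and 170 mm wide in y (tray y -125 to 45 mm). A rim 4 mm thick stands 16 mm above it on all four sides, broken only by the gate
- gate (a point): centre of the gate, at deck level, in the inner face of the gate wall (tray frame 0, 45, 60 mm); axes as the tray's. The gate is 44 mm clear between two upright round posts 8 mm thick, the wall 4 mm thick, with no sill: the deck ends sharply 4 mm beyond this point, and a tablet tips into the trough once its centre is past that edge
- trough (a point): centre of the trough's floor, 3 mm above the bench, 57 mm below the deck (tray frame 0, 84, 3 mm); axes as the tray's. The trough is open above, 70 mm wide in y, 260 mm long in x; its outer wall is as high as the rim (76 mm above the bench); a flat clear cover lies over its pouring end only (tray x 63 to 129 mm)
- tablet_a_mid (a point): a whole round white tablet, 34 mm in diameter, 12 mm high, 20 g, lying flat on the deck; three alike (a, b, c). The point is the tablet's centre, half-way up (6 mm above the deck at the start)
- tablet_b_mid (a point): a whole round white tablet, 34 mm in diameter, 12 mm high, 20 g, lying flat on the deck; three alike (a, b, c). The point is the tablet's centre, half-way up (6 mm above the deck at the start)
- tablet_c_mid (a point): a whole round white tablet, 34 mm in diameter, 12 mm high, 20 g, lying flat on the deck; three alike (a, b, c). The point is the tablet's centre, half-way up (6 mm above the deck at the start)
- half_mid (a point): the broken half of such a tablet: half-round, 34 mm long, about 18 mm wide, 12 mm high, 10 g, flat on the deck. The point is at about its middle, half-way up; its own x axis runs along the broken edge, which lies 6 mm from the point towards -y
- jar: amber glass sample jar with white lid, 64 mm in diameter, 105 mm high, standing loose on the bench beside the tray; origin at the centre of its underside. To be left alone
- beaker: empty glass beaker, 66 mm in diameter, 90 mm high, standing loose on the bench beside the tray; origin at the centre of its underside. To be left alone
- spatula: counting spatula, 250 mm long, 12 mm high, black handle, flat steel blade, lying loose on the bench beyond the trough; origin on the bench, near the front end of the handle; blade towards its +x. To be left alone
There are look-alikes about, which are no part of the job. What is shaped like the part that bears tablet_b_mid but brown is not meant.

How it is judged (in metres and radians):
On the way, in this order (a step that is already met when the one before it is completed fails the run):
1. a first whole tablet alone has dropped into the trough (((y of tablet_a_mid in the frame of tray between 0.051 and 0.117 m and x of tablet_a_mid in the frame of tray between -0.128 and 0.128 m and z of tablet_a_mid in the frame of tray below 0.058 m) or (y of tablet_b_mid in the frame of tray between 0.051 and 0.117 m and x of tablet_b_mid in the frame of tray between -0.128 and 0.128 m and z of tablet_b_mid in the frame of tray below 0.058 m) or (y of tablet_c_mid in the frame of tray between 0.051 and 0.117 m and x of tablet_c_mid in the frame of tray between -0.128 and 0.128 m and z of tablet_c_mid in the frame of tray below 0.058 m))), for 0.2 s.
2. then a second one ((((y of tablet_a_mid in the frame of tray between 0.051 and 0.117 m and x of tablet_a_mid in the frame of tray between -0.128 and 0.128 m and z of tablet_a_mid in the frame of tray below 0.058 m) and (y of tablet_b_mid in the frame of tray between 0.051 and 0.117 m and x of tablet_b_mid in the frame of tray between -0.128 and 0.128 m and z of tablet_b_mid in the frame of tray below 0.058 m)) or ((y of tablet_a_mid in the frame of tray between 0.051 and 0.117 m and x of tablet_a_mid in the frame of tray between -0.128 and 0.128 m and z of tablet_a_mid in the frame of tray below 0.058 m) and (y of tablet_c_mid in the frame of tray between 0.051 and 0.117 m and x of tablet_c_mid in the frame of tray between -0.128 and 0.128 m and z of tablet_c_mid in the frame of tray below 0.058 m)) or ((y of tablet_b_mid in the frame of tray between 0.051 and 0.117 m and x of tablet_b_mid in the frame of tray between -0.128 and 0.128 m and z of tablet_b_mid in the frame of tray below 0.058 m) and (y of tablet_c_mid in the frame of tray between 0.051 and 0.117 m and x of tablet_c_mid in the frame of tray between -0.128 and 0.128 m and z of tablet_c_mid in the frame of tray below 0.058 m)))), for 0.2 s.
3. then the third one (y of tablet_a_mid in the frame of tray between 0.051 and 0.117 m and x of tablet_a_mid in the frame of tray between -0.128 and 0.128 m and z of each of tablet_a_mid, tablet_b_mid, tablet_c_mid in the frame of tray below 0.058 m and y of tablet_b_mid in the frame of tray between 0.051 and 0.117 m and x of tablet_b_mid in the frame of tray between -0.128 and 0.128 m and y of tablet_c_mid in the frame of tray between 0.051 and 0.117 m and x of tablet_c_mid in the frame of tray between -0.128 and 0.128 m), for 0.2 s.
At the end, for the whole second after the job is handed in: All three whole tablets rest in the trough (centres inside its walls, below deck level), the broken half lies flat on the deck inside the rim and is not through the gate, and all are at rest (all of step 3 and y of half_mid in the frame of tray between -0.125 and 0.046 m and x of half_mid in the frame of tray between -0.13 and 0.13 m and z of half_mid in the frame of tray between 0.061 and 0.072 m and linear speed of each of tablet_a, tablet_b, tablet_c, half below 0.02 m/s); the robot touches nothing.
It fails at once if a tablet or the half is picked up (its middle rises more than 14 mm above where it lay) (height (world z) of any of tablet_a_mid, tablet_b_mid, tablet_c_mid, half_mid above 0.08 m).
It fails at once if a tablet or the half is pressed with more than 20 N (contact force between the fingers and tablet_a above 20 N or contact force between the fingers and tablet_b above 20 N or contact force between the fingers and tablet_c above 20 N or contact force between the fingers and half above 20 N).
It fails at once if the jar, the beaker or the spatula is disturbed (moved more than 15 mm) (distance of any of jar, beaker, spatula from where it was at the start of the episode above 0.015 m).
It also fails if it takes over 72 s, if anything falls off the work surface, if the arm or the gripper's body presses on something with over 40 N, if the wrist force passes 120 N, or if a joint passes its speed limit or range.

ROBOT

A 6-joint arm with a two-finger parallel gripper is mounted at the origin on the work surface. World frame = base frame: x ahead of the robot, y to its left, z up, the work surface at z = 0. Lengths are in mm, angles in rad, forces in N, time in s.
With the tool pointing down it reaches from about 325 to 900 mm from the base axis. Payload 6.1 kg.
Tool frame: the origin (TCP) lies midway between the tips of the shut fingers; the grasp point (between the pads) lies 19 mm behind it; z points along the fingers, y is the line along which they close (so a half turn about z gives the same grasp; the last joint's range is limited). The gripper opens to 87 mm and grips with 3 to 60 N. Pads are 19 mm wide; open, the fingers measure 117 mm over their backs; the gripper's body (75 mm by 190 mm) begins 51 mm behind the grasp point.
Start: joints at [-1.34, 0.22, 1.526, -0, 1.395, -0.126], TCP at [218.291, -585.632, 222.538] pointing down, gripper open.
Joint ranges: [-2.98, 2.98], [-0.91, 2.08], [0.09, 2.57], [-1.24, 4.39], [0.2, 2.65], [-2.68, 2.68]. Speed limits (rad/s): [2.57, 2.57, 3.01, 3.14, 3.14, 3.14].

INTERFACE

Orientations are given as a unit quaternion [x, y, z, w].
In Python, from rig import ctrl, camera, camera_info, order, finder gives the robot as it stands. The module is installed in compiled form; this text tells all that it offers.
- The arm moves only by the tool play_rows, never from a script. Its arguments are lists of equal length, an entry for each row: "offset": the shift along the world's x, y, z in mm, a list of three; "rot": the turn, a rotation vector about the world's x, y, z in rad, a list of three; "jaw": the finger opening in mm, from 0 to 87. A call has exactly 5 rows; each row shifts and turns the commanded pose from where the row before left it; what a row does not reach is not made up. A row lasts 1/10 s, in which the tool goes at most 50 mm and 8.59 degrees, less where a joint would pass 70% of its speed; a pose out of reach is approached as far as the arm can. A call is refused whole if a number of a shift passes 50 or a number of a turn 0.15, either way. A call with a gripper value outside its range is refused whole. The fingers move at their own pace and stop on an object; the grip force is fixed at half the most. Time passes only in rows, so rows that do not move let the fingers close, or fill a call up. It gives the time, the measured TCP pose, the force, the opening and the grip force at its end, in the units of the state.
- ctrl.sense(): the state, without advancing time (a new reading comes with each control period).
- camera(name): name is "scene" or "top"; returns the picture (384x512x3 uint8, blue, green, red); there is no depth.
- camera_info(name): a dict with "K" (3x3 intrinsics, pixels), "rvec" (rotation vector, rad) and "tvec" (3), from world to camera coordinates, as OpenCV has them. Camera axes: x right, y down, z forward; pixel columns grow to the right and rows downward; lengths in mm; the calibration is good to about 2 mm. A picture is of the moment at which its call begins. camera_info takes no time and is no camera call.
- order.sign_off(): hands the job in; it is judged then, once.
Trained networks look in the newest picture that a camera, given by its name, has taken for a name from the list of things; names that differ only in an ending like _2 or _b are one class to them, and where a whole thing is asked for, a point or a joint stands for the part that bears it (a point fixed in the world has none). Each returns a list of dicts, best first, with "confidence" (0 to 1); they miss things now and then, are a little off and sometimes report something else, mostly with a low value. They report only what shows in the picture. A call takes as long as a camera call. They do not tell look-alikes from the thing itself.
- finder.recognise(camera, thing): "bbox" ([left, top, right, bottom] in pixels, round what is visible of it).
The state is a dict: "t": time; "q": joint angles; "dq": joint speeds; "effort": joint torques, N m; "position": TCP position; "eef_rot": TCP orientation; "force": force on the tool from outside, world axes, zero at the start; "ft_torque": the same for the moment, N m; "gripper_width": finger opening in mm; "finger_force": force on a finger pad.
Only numpy, scipy, OpenCV 4.12 (cv2) and the standard library are available. Lean on these libraries where they do the work, as an engineer would, in place of code of your own. Each camera call takes 0.05 s, during which the arm holds its last target. There are 200 camera calls.

## Working session

There is one attempt and no reset: what is moved stays moved. The work goes in short steps, Python scripts to look and compute and a tool call to move; the robot and the scene stay as the last step left them, time stands still between calls to the robot, and variables do not carry over. Pictures are saved under pics/ and viewed, at most 10 in all, crops included, and the job is handed in when it is done.

Besides the shell and the picture viewer there is one more tool, called as a command line: name --argument value ..., lists and objects as JSON in quotes. play_rows: Moves the arm, as the interface text tells. Its arguments: {"type":"object","properties":{"offset":{"type":"array","items":{"type":"array","items":{"type":"number"}}},"rot":{"type":"array","items":{"type":"array","items":{"type":"number"}}},"jaw":{"type":"array","items":{"type":"number"}}},"required":["offset","rot","jaw"]}

```bash
mkdir -p pics
cat > h.py <<'E'
import numpy as np, cv2
from rig import ctrl, camera, camera_info, order, finder
def ray(cam,u,v,z):
    I=camera_info(cam);K=np.array(I["K"],float);R=cv2.Rodrigues(np.array(I["rvec"],float))[0];t=np.array(I["tvec"],float).ravel()
    d=R.T@np.linalg.inv(K)@np.array([u,v,1.]);c=-R.T@t
    return (c+d*(z-c[2])/d[2])
def proj(cam,P):
    I=camera_info(cam);return cv2.projectPoints(np.array(P,float).reshape(-1,3),np.array(I["rvec"],float),np.array(I["tvec"],float),np.array(I["K"],float),None)[0].reshape(-1,2)
E
python3 - <<'E'
from h import *
for c in("top","scene"):
    im=camera(c);cv2.imwrite(f"pics/{c}0.png",cv2.resize(im,(800,600)))
    I=camera_info(c);R=cv2.Rodrigues(np.array(I["rvec"],float))[0];print(c,(-R.T@np.array(I["tvec"]).ravel()).round())
    cv2.imwrite(f"pics/raw_{c}0.png",im)
    for n in("tray","tablet_a_mid","half_mid","jar","beaker","spatula"):
        for r in finder.recognise(c,n)[:6]:
            b=r["bbox"];u,v=(b[0]+b[2])/2,(b[1]+b[3])/2
            print(n,np.round(b),round(r["confidence"],2),ray(c,u,v,66).round(1)[:2])
print(ctrl.sense())
E
```

```text
top [427.  13. 942.]
tray [160. 150. 293. 296.] 0.84 [550.   76.2]
tablet_a_mid [253. 209. 262. 225.] 0.69 [566.8   6.1]
half_mid [225. 250. 230. 265.] 0.61 [473.1  70.2]
half_mid [159. 149. 293. 295.] 0.59 [553.2  76.8]
jar [311. 195. 344. 227.] 0.89 [ 583.8 -152.8]
beaker [298. 251. 329. 286.] 0.77 [ 453.5 -120.9]
spatula [139. 161. 175. 259.] 0.98 [577.2 235.6]
scene [949. -27. 671.]
tablet_a_mid [238. 162. 253. 183.] 0.8 [568.6   8.6]
half_mid [265. 123. 273. 140.] 0.65 [475.3  71.6]
jar [142. 173. 184. 223.] 0.67 [ 599.7 -152.8]
beaker [158. 117. 198. 163.] 0.6 [ 468.1 -118.7]
beaker [140. 174. 186. 220.] 0.35 [ 599.4 -152.7]
spatula [352. 137. 377. 241.] 0.89 [641.3 229.3]
{'t': 0.7, 'q': array([-1.34009338e+00,  2.20370234e-01,  1.52648076e+00,  3.02080041e-06,
        1.39471342e+00, -1.26119826e-01]), 'dq': array([0.00151998, 0.00088423, 0.00096957, 0.00042259, 0.00032871,
       0.00159856]), 'effort': array([-1.18730433e-03, -4.94407725e+01, -3.87624729e+01,  6.98421104e-02,
        4.67390288e-02, -2.25134556e-05]), 'position': array([ 218.29759557, -585.63746769,  222.56629683]), 'eef_rot': array([9.84126907e-01, 1.77466141e-01, 2.22317692e-06, 1.40256480e-05]), 'force': array([-0.33069292,  0.006169  ,  0.18817519]), 'ft_torque': array([0.00875143, 0.00526432, 0.00509285]), 'finger_force': 0.0, 'gripper_width': 87.16876412807056}
```

```bash
python3 -c "
import cv2
im=cv2.imread('pics/raw_top0.png')[140:305,130:350];cv2.imwrite('pics/c_top.png',cv2.resize(im,(792,594),interpolation=cv2.INTER_CUBIC))
im=cv2.imread('pics/raw_scene0.png')[90:255,130:390];cv2.imwrite('pics/c_scene.png',cv2.resize(im,(780,495),interpolation=cv2.INTER_CUBIC))"
```

```text
(no output)
```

View pics/c_top.png

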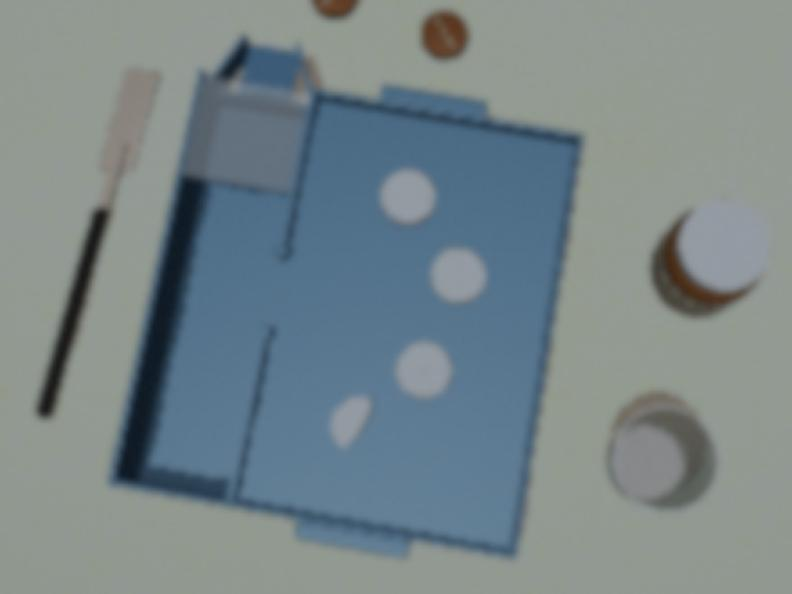

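View pics/c_scene.png

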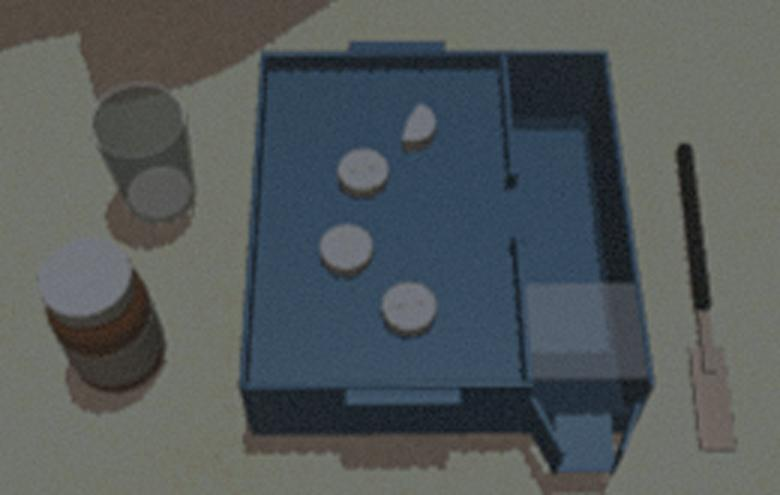

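The top crop shows three white whole tablets at about (408,196), (458,275) and (424,370), with the white half at (351,421). The gate posts are at (284,256) and (270,330). The brown discs at (335,0) and (445,35) lie on the bench outside the tray. They are the look-alikes, so I'm leaving them. The targets are the three white discs on the deck.

```bash
cat >> h.py <<'E'
def blobs(im):
    hsv=cv2.cvtColor(cv2.GaussianBlur(im,(3,3),0),cv2.COLOR_BGR2HSV)
    return hsv
E
python3 - <<'E'
from h import *
f=lambda u,v:(130+(u+.5)/3.6-.5,140+(v+.5)/3.6-.5)
im=cv2.imread('pics/raw_top0.png')
# rim corners (outer, z=76): tray (-+134?)
pts={'farR':(581,135),'nearR':(515,553),'nearL':(112,483),'postfar':(284,256),'postnear':(270,330),'wall_far':(318,95),'wall_near':(236,498)}
W={k:ray('top',*f(*p),76)[:2] for k,p in pts.items()}
for k,v in W.items(): print(k,v.round(1))
tr={'farR':(134,-129),'nearR':(-134,-129),'nearL':(-134,123),'postfar':(26,47),'postnear':(-26,47),'wall_far':(130,47),'wall_near':(-130,47)}
A=np.array([tr[k] for k in tr],float);B=np.array([W[k] for k in tr])
a0,b0=A.mean(0),B.mean(0);U,S,Vt=np.linalg.svd((A-a0).T@(B-b0));R=(U@Vt).T
if np.linalg.det(R)<0: print("flip")
t=b0-R@a0;print('origin',t,'yaw',np.arctan2(R[1,0],R[0,0]));print((A@R.T+t-B).round(1))
np.savez('tray.npz',R=R,t=t)
m=(im.min(2)>135).astype(np.uint8);m=m
n,l,s,c=cv2.connectedComponentsWithStats(m)
print(np.percentile(im[150:290,200:290].min(2),[5,50,95,99]))
for i in range(1,n):
    if 40<s[i,4]<400:
        w=ray('top',*c[i],70)[:2];print(c[i].round(1),s[i],w.round(1),'tray',(R.T@(w-t)).round(1))
E
```

```text
farR [659.2 -69.1]
nearR [399.3 -30.2]
nearL [434.5 214.4]
postfar [576.3 116.9]
postnear [529.6 123.3]
wall_far [681.8 100.1]
wall_near [427.4 138.7]
origin [547.52044601  74.57956571] yaw -0.14761298751018048
[[ 1.9 -3.6]
 [-3.3 -3.1]
 [-1.4  1.6]
 [ 3.9  0.3]
 [-0.9  1.5]
 [ 1.3  1.8]
 [-1.6  1.4]]
[ 68.  91. 147. 148.]
[28.7 79.4] [22 76 13 10 59] [894.  575.4] tray [269.  546.3]
[242.9 194.1] [237 188  13  13 134] [617.9  40.7] tray [ 74.6 -23.2]
[256.8 216. ] [251 210  13  13 140] [567.8   7.6] tray [ 29.9 -63.3]
[247.3 242.3] [241 236  14  14 145] [508.   27.6] tray [-32.2 -52.3]
[226.6 256.1] [223 251   9  12  73] [476.4  72.6] tray [-70.1 -12.4]
```

Run:
```python
from h import *
d=np.load('tray.npz');R,t=d['R'],d['t']
f=lambda u,v:(130+(u+.5)/3-.5,90+(v+.5)/3-.5)
T=lambda w:(R.T@(w[:2]-t)).round(1)
for p in((510,177),(514,239)): w=ray('scene',*f(*p),76);print('post',w.round(1),T(w))
for p in((264,55),(604,55),(243,385),(652,380)): w=ray('scene',*f(*p),76);print('corner',w.round(1),T(w))
for p in((363,166),(346,242),(409,301),(419,122)): w=ray('scene',*f(*p),72);print('tab',w.round(1),T(w))
for q in((-32,-80),(-32,-82),(0,18),(0,25),(0,32)): print(q,(R@np.array(q)+t).round(1))
print(R)
im=cv2.imread('pics/raw_scene0.png')[120:190,270:320];cv2.imwrite('pics/gs.png',cv2.resize(im,(400,560),interpolation=cv2.INTER_CUBIC))
im2=cv2.imread('pics/raw_top0.png')[195:245,190:240];a=cv2.resize(im2,(560,560),interpolation=cv2.INTER_CUBIC)
cv2.imwrite('pics/gate.png',cv2.resize(np.hstack([a,cv2.imread('pics/gs.png')]),(790,461)))
```

```text
post [535.5 123.7  76. ] [-19.1  46.8]
post [584.3 115.7  76. ] [30.4 46.1]
corner [402.4 -28.6  76. ] [-128.4 -123.4]
corner [440.1 213.9  76. ] [-126.8  122. ]
corner [660.8 -67.6  76. ] [ 133.  -123.9]
corner [696.3 176.5  76. ] [132.1 122.7]
tab [508.2  27.8  72. ] [-32.  -52.1]
tab [567.1   7.9  72. ] [ 29.2 -63.1]
tab [617.1  41.1  72. ] [ 73.7 -22.9]
tab [476.7  71.9  72. ] [-69.6 -13. ]
(-32, -80) [5.041e+02 2.000e-01]
(-32, -82) [503.8  -1.8]
(0, 18) [550.2  92.4]
(0, 25) [551.2  99.3]
(0, 32) [552.2 106.2]
[[ 0.98912497  0.1470775 ]
 [-0.1470775   0.98912497]]
```

View pics/gate.png

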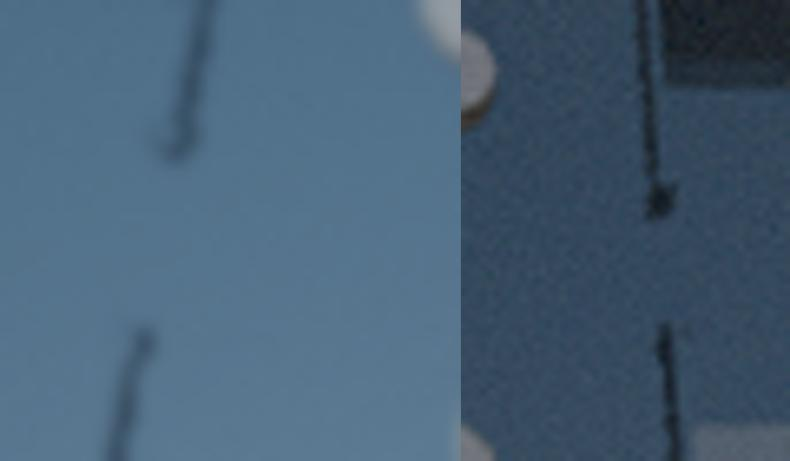

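play_rows --offset '[[25, 45, 0], [25, 45, 0], [25, 45, 0], [25, 45, 0], [25, 45, 0]]' --rot '[[0, 0, 0.14], [0, 0, 0.14], [0, 0, 0.14], [0, 0, 0.14], [0, 0, 0.14]]' --jaw '[20, 20, 20, 20, 20]'

```text
t: 1.2
position: [340.3, -365.4, 222.7]
eef_rot: [0.862, 0.506, 0.0, 0.0]
force: [1.2, 0.0, 0.4]
gripper_width: 54.9
finger_force: 0.0
```

The enlarged view shows the dark post ends at (178,148) and (145,340) in the top view, and at (660,200) and (663,330) in the scene view. Both cameras put the gate centre within about 2 mm of my tray fit. Next I move above the start point behind tablet C.

play_rows --offset '[[20, 45, 0], [20, 45, 0], [20, 45, 0], [20, 45, 0], [20, 45, 0]]' --rot '[[0, 0, 0.12], [0, 0, 0.12], [0, 0, 0.12], [0, 0, 0], [0, 0, 0]]' --jaw '[20, 20, 20, 20, 20]'

```text
t: 1.7
position: [440.2, -140.3, 223.0]
eef_rot: [0.759, 0.651, 0.0, 0.001]
force: [0.2, -0.5, 0.9]
gripper_width: 21.8
finger_force: 0.0
```

play_rows --offset '[[20, 45, -20], [20, 45, -20], [20, 45, -20], [0, 0, -20], [0, 0, 0]]' --rot '[[0, 0, 0], [0, 0, 0], [0, 0, 0], [0, 0, 0], [0, 0, 0]]' --jaw '[20, 20, 20, 20, 20]'

```text
t: 2.2
position: [494.1, -13.3, 143.2]
eef_rot: [0.758, 0.652, -0.002, -0.002]
force: [-1.3, 0.1, -0.0]
gripper_width: 20.5
finger_force: 0.0
```

play_rows --offset '[[10, 11, 0], [0, 0, -20], [0, 0, -20], [0, 0, -10], [0, 0, 0]]' --rot '[[0, 0, 0], [0, 0, 0], [0, 0, 0], [0, 0, 0], [0, 0, 0]]' --jaw '[20, 20, 20, 20, 20]'

```text
t: 2.7
position: [505.8, -4.5, 95.6]
eef_rot: [0.76, 0.65, -0.0, -0.001]
force: [0.8, 0.3, 0.5]
gripper_width: 19.5
finger_force: 0.0
```

Run:
```python
from h import *
s=ctrl.sense();print(s['position'].round(1),s['eef_rot'].round(4),s['t'])
cv2.imwrite('pics/s1.png',cv2.resize(camera('scene')[60:230,130:350],(792,612))[:600])
```

```text
[505.8  -4.5  95.6] [ 7.599e-01  6.500e-01 -4.000e-04 -6.000e-04] 2.7
```

View pics/s1.png

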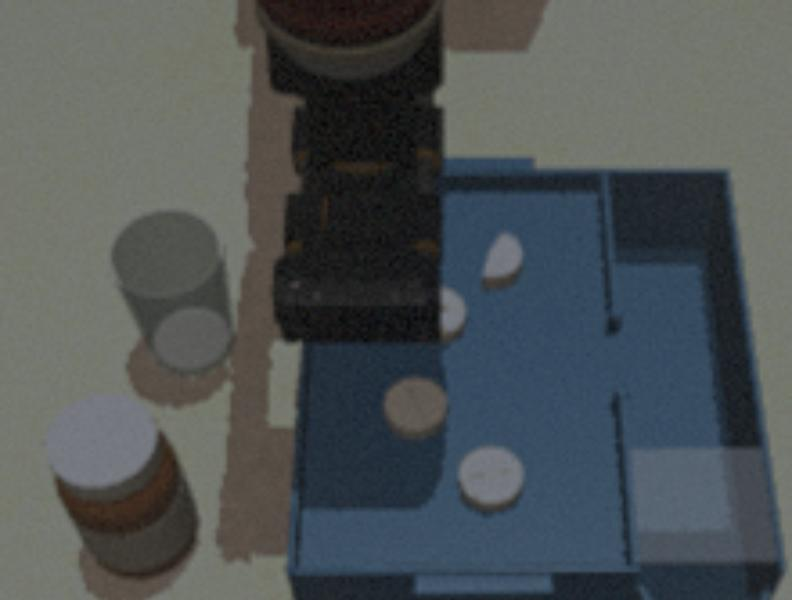

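The scene view shows all tablets undisturbed, with the gripper body over C at (450,313) and the half at (503,258). The view of the fingers is hidden. I descend behind C and start the push.

play_rows --offset '[[-2, 0, -16], [0, 0, -16], [0, 0, 0], [0, 0, 0], [0, 0, 0]]' --rot '[[0, 0, 0], [0, 0, 0], [0, 0, 0], [0, 0, 0], [0, 0, 0]]' --jaw '[20, 20, 20, 20, 20]'

```text
t: 3.25
position: [505.4, -4.4, 65.7]
eef_rot: [0.759, 0.651, 0.001, 0.001]
force: [-0.3, 0.3, -0.5]
gripper_width: 20.0
finger_force: 0.0
```

play_rows --offset '[[0.5, 3, 0], [0.5, 3, 0], [0.5, 3, 0], [4.2, 6.4, 0], [4.2, 6.4, 0]]' --rot '[[0, 0, 0], [0, 0, 0], [0, 0, 0], [0, 0, 0], [0, 0, 0]]' --jaw '[20, 20, 20, 20, 20]'

```text
t: 3.75
position: [514.4, 18.3, 64.2]
eef_rot: [0.759, 0.651, 0.0, 0.0]
force: [-0.2, -0.8, 0.6]
gripper_width: 20.0
finger_force: 0.1
```

```bash
cat >> h.py <<'E'
d=np.load('tray.npz');R,t=d['R'],d['t']
T=lambda w:(R.T@(np.array(w[:2])-t)).round(1)
def report():
    s=ctrl.sense();print('tcp',s['position'].round(1),T(s['position']),'F',s['force'].round(1))
    for c in('top','scene'):
        im=camera(c);th=135 if c=='top' else 105
        n,l,st,ce=cv2.connectedComponentsWithStats((im.min(2)>th).astype(np.uint8))
        for i in range(1,n):
            if 15<st[i,4]<400:
                p=T(ray(c,*ce[i],70))
                if abs(p[0])<135 and -130<p[1]<125: print(c,p,st[i,4])
E
python3 -c "
from h import *
report()"
```

```text
tcp [514.4  18.3  64.2] [-24.5 -60.6] F [-0.2 -0.8  0.6]
top [-74.4 -10. ] 67
scene [-71.  -10.5] 60
scene [ 78.5 -17.8] 115
```

play_rows --offset '[[6.5, 10, 0], [6.5, 10, 0], [6.5, 10, 0], [6.5, 10, 0], [6, 9, 0]]' --rot '[[0, 0, 0], [0, 0, 0], [0, 0, 0], [0, 0, 0], [0, 0, 0]]' --jaw '[20, 20, 20, 20, 20]'

```text
t: 4.35
position: [546.7, 67.8, 64.1]
eef_rot: [0.759, 0.651, 0.0, -0.0]
force: [-0.2, 0.7, 0.5]
gripper_width: 20.2
finger_force: 0.1
```

```bash
python3 -c "
from h import *
report()
cv2.imwrite('pics/s2.png',cv2.resize(camera('scene')[60:230,130:350],(792,612))[:600])"
```

```text
tcp [546.7  67.8  64.1] [ 0.2 -6.8] F [-0.2  0.7  0.5]
```

View pics/s2.png

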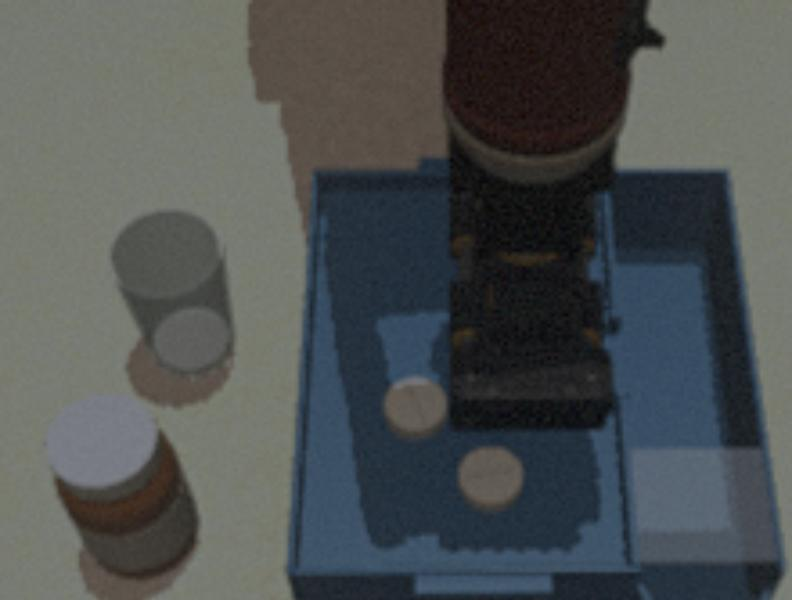

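C is out of its old place and should be captive in the V, hidden under the gripper. A at (490,476) and B at (415,406) haven't moved. I now push straight through the gate.

play_rows --offset '[[1, 7.4, 0], [1, 7.4, 0], [1, 7.4, 0], [1.2, 7.4, 0], [1.2, 7.4, 0]]' --rot '[[0, 0, 0], [0, 0, 0], [0, 0, 0], [0, 0, 0], [0, 0, 0]]' --jaw '[20, 20, 20, 20, 20]'

```text
t: 5.0
position: [551.5, 104.4, 64.2]
eef_rot: [0.759, 0.651, 0.0, 0.0]
force: [0.1, -0.6, 0.8]
gripper_width: 19.9
finger_force: 0.1
```

play_rows --offset '[[0, 0, 0], [0, 0, 0], [-1, -8, 0], [-1, -8, 20], [0, 0, 30]]' --rot '[[0, 0, 0], [0, 0, 0], [0, 0, 0], [0, 0, 0], [0, 0, 0]]' --jaw '[20, 20, 20, 20, 20]'

```text
t: 5.5
position: [547.2, 86.0, 112.2]
eef_rot: [0.76, 0.65, -0.002, -0.001]
force: [-0.5, 0.1, -0.3]
gripper_width: 20.4
finger_force: 0.0
```

play_rows --offset '[[0, -30, 20], [0, -30, 0], [0, -30, 0], [0, 0, 0], [0, 0, 0]]' --rot '[[0, 0, 0], [0, 0, 0], [0, 0, 0], [0, 0, 0], [0, 0, 0]]' --jaw '[20, 20, 20, 20, 20]'

```text
t: 6.0
position: [549.2, -3.3, 134.0]
eef_rot: [0.76, 0.65, 0.0, -0.0]
force: [0.3, -0.3, -0.3]
gripper_width: 20.0
finger_force: 0.0
```

```bash
python3 -c "
from h import *
report()
cv2.imwrite('pics/s3.png',cv2.resize(camera('scene')[60:230,130:350],(792,612))[:600])"
```

```text
tcp [549.2  -3.3 134. ] [ 13.1 -76.8] F [ 0.3 -0.3 -0.3]
top [127.6  57.1] 16
top [-8.8 77.9] 165
top [-70.5 -12.2] 119
scene [-69.5 -12.7] 79
scene [34.7 76.5] 150
scene [ 76.  -22.9] 201
```

View pics/s3.png

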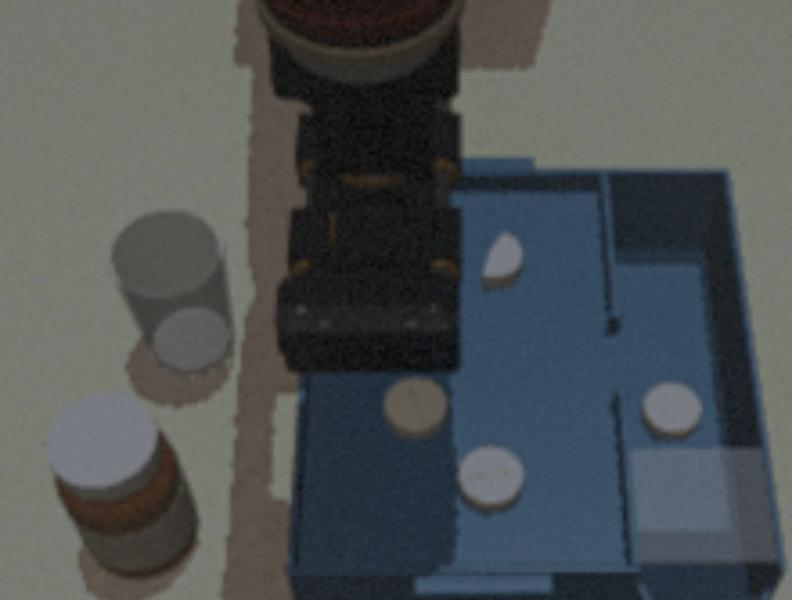

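C is in the trough at (670,410), and A, B and the half are unmoved. Next is B.

play_rows --offset '[[13.5, -20.5, 0], [0, 0, -25], [0, 0, -25], [0, 0, -20], [0, 0, 0]]' --rot '[[0, 0, 0], [0, 0, 0], [0, 0, 0], [0, 0, 0], [0, 0, 0]]' --jaw '[20, 20, 20, 20, 20]'

```text
t: 6.65
position: [562.0, -21.7, 62.0]
eef_rot: [0.759, 0.651, -0.001, -0.001]
force: [0.1, 0.3, 0.1]
gripper_width: 20.0
finger_force: 0.0
```

```bash
python3 -c "
from h import *
report()"
```

```text
tcp [562.  -21.7  62. ] [ 28.5 -93.1] F [0.1 0.3 0.1]
top [-8.9 77.9] 164
scene [-69.5 -12.6] 82
scene [ 31.4 -50.9] 28
scene [34.7 76.6] 150
scene [ 76.  -23.1] 202
```

play_rows --offset '[[0.5, 3.5, 2], [0.5, 3.5, 0], [0, 6, 0], [-2.2, 10, 0], [-2.2, 10, 0]]' --rot '[[0, 0, 0], [0, 0, 0], [0, 0, 0], [0, 0, 0], [0, 0, 0]]' --jaw '[20, 20, 20, 20, 20]'

```text
t: 7.25
position: [559.4, 11.1, 66.3]
eef_rot: [0.759, 0.651, 0.0, -0.0]
force: [0.5, -1.1, 0.5]
gripper_width: 20.0
finger_force: 0.1
```

play_rows --offset '[[-2.5, 10, 0], [-2.5, 10, 0], [-2.5, 10, 0], [-2.5, 10, 0], [-2, 8, 0]]' --rot '[[0, 0, 0], [0, 0, 0], [0, 0, 0], [0, 0, 0], [0, 0, 0]]' --jaw '[20, 20, 20, 20, 20]'

```text
t: 7.75
position: [547.2, 59.2, 66.1]
eef_rot: [0.759, 0.651, -0.0, -0.0]
force: [0.9, -0.5, 0.2]
gripper_width: 20.0
finger_force: 0.1
```

```bash
python3 -c "
from h import *
report()"
```

```text
tcp [547.2  59.2  66.1] [  2.  -15.2] F [ 0.9 -0.5  0.2]
top [-13.  70.] 51
scene [34.6 76.4] 150
```

play_rows --offset '[[-0.2, 8, -1.5], [0, 8, 0], [1.2, 8, 0], [1.2, 8, 0], [1.2, 7, 0]]' --rot '[[0, 0, 0], [0, 0, 0], [0, 0, 0], [0, 0, 0], [0, 0, 0]]' --jaw '[20, 20, 20, 20, 20]'

```text
t: 8.35
position: [551.1, 98.0, 64.6]
eef_rot: [0.759, 0.651, 0.0, -0.0]
force: [-0.5, -0.6, 0.1]
gripper_width: 20.0
finger_force: 0.1
```

play_rows --offset '[[1.2, 7, 0], [0, 0, 0], [0, 0, 0], [-1, -8, 0], [-1, -8, 20]]' --rot '[[0, 0, 0], [0, 0, 0], [0, 0, 0], [0, 0, 0], [0, 0, 0]]' --jaw '[20, 20, 20, 20, 20]'

```text
t: 8.85
position: [547.5, 87.4, 81.9]
eef_rot: [0.759, 0.651, -0.002, -0.002]
force: [0.0, -0.7, 0.6]
gripper_width: 20.1
finger_force: 0.0
```

play_rows --offset '[[0, 0, 30], [0, -30, 20], [0, -30, 0], [0, -30, 0], [0, 0, 0]]' --rot '[[0, 0, 0], [0, 0, 0], [0, 0, 0], [0, 0, 0], [0, 0, 0]]' --jaw '[20, 20, 60, 60, 60]'

```text
t: 9.35
position: [550.1, -5.7, 135.0]
eef_rot: [0.761, 0.649, -0.0, 0.001]
force: [0.4, 0.8, -0.3]
gripper_width: 36.9
finger_force: 0.0
```

```bash
python3 -c "
from h import *
report()
cv2.imwrite('pics/s4.png',cv2.resize(camera('scene')[60:230,130:350],(792,612))[:600])"
```

```text
tcp [550.1  -5.7 135. ] [ 14.4 -79. ] F [ 0.4  0.8 -0.3]
top [127.6  57.1] 16
top [-7.3 73.8] 233
top [-70.5 -12.5] 116
scene [-69.5 -12.6] 79
scene [32.5 71.4] 210
scene [ 75.8 -22.9] 198
```

View pics/s4.png

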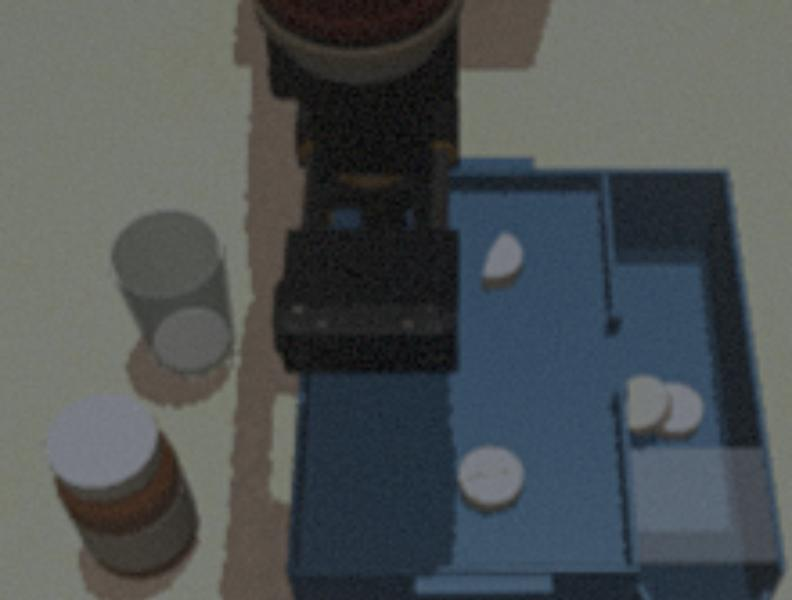

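B has dropped into the trough and leans on C at (648,403). The half and A haven't moved. For A at tray (75,-23), I straddle it with open fingers, slide it along -x to about x=10, then push it through with the V.

play_rows --offset '[[17, 11.5, 0], [18, 11.5, 0], [18, 11.5, 0], [17, 11.5, 0], [0, 0, 0]]' --rot '[[0, 0, 0], [0, 0, 0], [0, 0, 0], [0, 0, 0], [0, 0, 0]]' --jaw '[48, 48, 48, 48, 48]'

```text
t: 10.0
position: [621.3, 46.6, 134.4]
eef_rot: [0.759, 0.652, 0.0, -0.0]
force: [0.4, 0.2, 0.6]
gripper_width: 48.1
finger_force: 0.0
```

```bash
python3 -c "
from h import *
s=ctrl.sense();print(T(s['position']),s['gripper_width'],s['position'],s['eef_rot'])"
```

```text
[ 77.1 -16.8] 48.05205999778597 [621.31096406  46.57310432 134.3920018 ] [ 7.58526171e-01  6.51642420e-01  4.50387486e-04 -4.61598211e-05]
```

play_rows --offset '[[-1, -6, -10], [0, 0, -20], [0, 0, -20], [0, 0, -20], [0, 0, 0]]' --rot '[[0, 0, 0], [0, 0, 0], [0, 0, 0], [0, 0, 0], [0, 0, 0]]' --jaw '[48, 48, 48, 48, 48]'

```text
t: 10.5
position: [616.9, 37.6, 62.0]
eef_rot: [0.76, 0.65, -0.001, -0.001]
force: [0.1, 0.9, 0.7]
gripper_width: 47.9
finger_force: 0.0
```

play_rows --offset '[[-4, 0.6, 0], [-4, 0.6, 0], [-6, 0.9, 0], [-8, 1.2, 0], [-8, 1.2, 0]]' --rot '[[0, 0, 0], [0, 0, 0], [0, 0, 0], [0, 0, 0], [0, 0, 0]]' --jaw '[48, 48, 48, 48, 48]'

```text
t: 11.0
position: [588.4, 42.8, 64.9]
eef_rot: [0.759, 0.651, 0.0, 0.0]
force: [-0.1, -0.8, -0.8]
gripper_width: 47.7
finger_force: 0.1
```

play_rows --offset '[[-10, 1.5, 0], [-10, 1.5, 0], [-10, 1.5, 0], [-8, 1.2, 0], [-5, 0.7, 0]]' --rot '[[0, 0, 0], [0, 0, 0], [0, 0, 0], [0, 0, 0], [0, 0, 0]]' --jaw '[48, 48, 48, 48, 48]'

```text
t: 11.5
position: [545.2, 49.3, 64.5]
eef_rot: [0.759, 0.651, -0.0, -0.0]
force: [-0.7, -0.1, -0.2]
gripper_width: 48.3
finger_force: 0.0
```

```bash
python3 -c "
from h import *
report()"
```

```text
tcp [545.2  49.3  64.5] [  1.4 -25.4] F [-0.7 -0.1 -0.2]
top [-12.   56.3] 42
scene [32.8 71.6] 212
```

play_rows --offset '[[5, -0.7, 0], [-1.5, -10, 0], [-1.8, -12, 0], [-1.8, -12, 0], [0, 0, 0]]' --rot '[[0, 0, 0], [0, 0, 0], [0, 0, 0], [0, 0, 0], [0, 0, 0]]' --jaw '[48, 48, 48, 48, 48]'

```text
t: 12.1
position: [545.8, 12.4, 64.5]
eef_rot: [0.76, 0.65, -0.0, 0.0]
force: [-0.4, 0.2, 0.5]
gripper_width: 48.0
finger_force: 0.0
```

play_rows --offset '[[-3, -20, 0], [0, 0, 0], [0, 0, 0], [0, 0, 0], [0, 0, 0]]' --rot '[[0, 0, 0], [0, 0, 0], [0, 0, 0], [0, 0, 0], [0, 0, 0]]' --jaw '[20, 20, 20, 20, 20]'

```text
t: 12.6
position: [543.1, -5.0, 64.6]
eef_rot: [0.759, 0.651, 0.0, -0.0]
force: [-0.1, -1.0, -0.3]
gripper_width: 21.9
finger_force: 0.0
```

```bash
python3 -c "
from h import *
report()
a=cv2.resize(camera('scene')[60:230,130:350],(396,306))
b=cv2.resize(camera('top')[140:305,130:350],(396,306))
cv2.imwrite('pics/s5.png',np.hstack([a,b]))"
```

```text
tcp [543.1  -5.   64.6] [  7.3 -79.4] F [-0.1 -1.  -0.3]
top [-7.4 71.2] 257
top [  0.2 -23.3] 71
top [-68.9 -15.8] 71
scene [-69.9 -12.5] 77
scene [  8.1 -22.6] 171
scene [32.4 71.5] 211
```

View pics/s5.png

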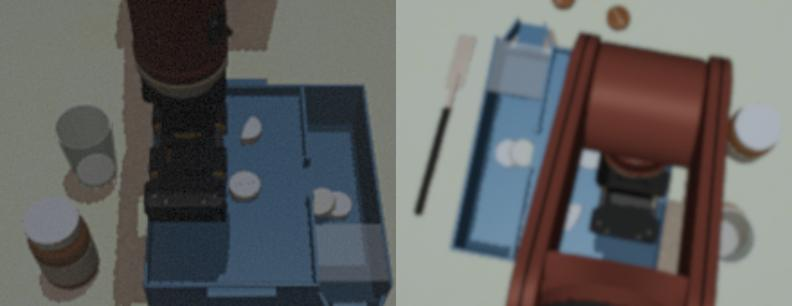

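The scene half shows A at (244,185), tray (8,-23), with the fingers clear behind it. The half at (251,129) and the two tablets in the trough are fine. Now the final push.

play_rows --offset '[[1.8, 12, 0], [1.5, 10, 0], [0.9, 6, 0], [0.7, 5, 0], [-0.4, 7.5, 0]]' --rot '[[0, 0, 0], [0, 0, 0], [0, 0, 0], [0, 0, 0], [0, 0, 0]]' --jaw '[20, 20, 20, 20, 20]'

```text
t: 13.3
position: [547.7, 35.5, 64.6]
eef_rot: [0.759, 0.651, -0.0, 0.0]
force: [-0.6, -0.5, -0.5]
gripper_width: 20.0
finger_force: 0.0
```

play_rows --offset '[[-0.4, 8.5, 0], [-0.4, 8.5, 0], [-0.4, 8.5, 0], [-0.2, 8, 0], [0, 0, 0]]' --rot '[[0, 0, 0], [0, 0, 0], [0, 0, 0], [0, 0, 0], [0, 0, 0]]' --jaw '[20, 20, 20, 20, 20]'

```text
t: 13.8
position: [546.0, 69.5, 64.6]
eef_rot: [0.759, 0.651, 0.0, -0.0]
force: [-0.6, 0.6, -0.6]
gripper_width: 20.2
finger_force: 0.0
```

```bash
python3 -c "
from h import *
s=ctrl.sense();print(T(s['position']),s['position'].round(1))"
```

```text
[-0.7 -5.2] [546.   69.5  64.6]
```

play_rows --offset '[[1.3, 7.4, 0], [1.2, 7.4, 0], [1.2, 7.4, 0], [1.2, 7.4, 0], [1, 6.5, 0]]' --rot '[[0, 0, 0], [0, 0, 0], [0, 0, 0], [0, 0, 0], [0, 0, 0]]' --jaw '[20, 20, 20, 20, 20]'

```text
t: 14.3
position: [552.2, 105.2, 64.6]
eef_rot: [0.759, 0.651, 0.0, 0.0]
force: [-0.1, 0.2, 0.5]
gripper_width: 20.1
finger_force: 0.1
```

play_rows --offset '[[0, 0, 0], [0, 0, 0], [-1, -8, 0], [-1, -8, 20], [0, 0, 30]]' --rot '[[0, 0, 0], [0, 0, 0], [0, 0, 0], [0, 0, 0], [0, 0, 0]]' --jaw '[20, 20, 20, 20, 20]'

```text
t: 14.8
position: [547.8, 86.8, 112.8]
eef_rot: [0.76, 0.65, -0.002, -0.001]
force: [0.3, 0.4, -0.4]
gripper_width: 19.9
finger_force: 0.0
```

play_rows --offset '[[0, -30, 20], [0, -30, 0], [0, -30, 0], [0, 0, 0], [0, 0, 0]]' --rot '[[0, 0, 0], [0, 0, 0], [0, 0, 0], [0, 0, 0], [0, 0, 0]]' --jaw '[20, 20, 20, 20, 20]'

```text
t: 15.3
position: [549.8, -2.5, 134.6]
eef_rot: [0.76, 0.65, 0.0, -0.0]
force: [0.6, 0.3, -0.7]
gripper_width: 19.7
finger_force: 0.0
```

```bash
python3 -c "
from h import *
report()
a=cv2.resize(camera('scene')[80:210,210:350],(400,371),interpolation=cv2.INTER_CUBIC)
b=cv2.resize(camera('top')[140:270,130:270],(400,371),interpolation=cv2.INTER_CUBIC)
cv2.imwrite('pics/s6.png',np.hstack([a,b]))"
```

```text
tcp [549.8  -2.5 134.6] [ 13.6 -75.9] F [ 0.6  0.3 -0.7]
top [127.6  57.1] 16
top [-6.  76.3] 214
top [-70.6 -12.1] 120
scene [-69.4 -12.7] 80
scene [25.4 62.5] 118
scene [35.7 82.6] 92
```

View pics/s6.png

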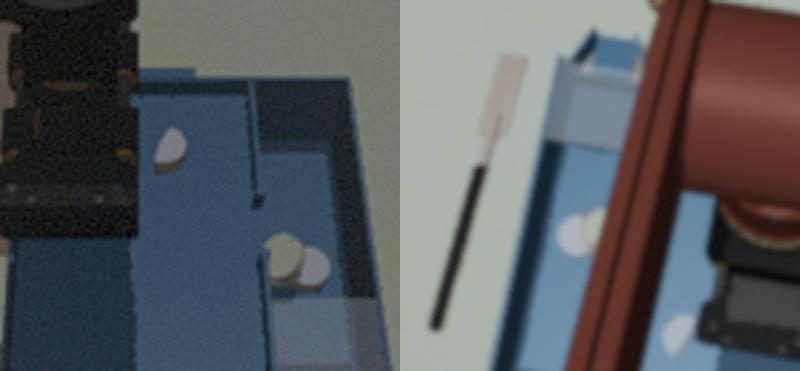

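A now appears stacked on B and C at (283,255), and the half is still at (170,150). I back the arm away to let things settle and make one numeric check of the whole deck.

play_rows --offset '[[-10, -40, 20], [-10, -40, 20], [-10, -40, 20], [-10, -40, 0], [-10, -40, 0]]' --rot '[[0, 0, 0], [0, 0, 0], [0, 0, 0], [0, 0, 0], [0, 0, 0]]' --jaw '[20, 20, 20, 20, 20]'

```text
t: 16.0
position: [500.4, -202.4, 195.7]
eef_rot: [0.759, 0.651, 0.0, 0.001]
force: [0.0, 0.2, 1.0]
gripper_width: 20.2
finger_force: 0.0
```

play_rows --offset '[[-10, -40, 0], [-10, -40, 0], [0, 0, 0], [0, 0, 0], [0, 0, 0]]' --rot '[[0, 0, 0], [0, 0, 0], [0, 0, 0], [0, 0, 0], [0, 0, 0]]' --jaw '[20, 20, 20, 20, 20]'

```text
t: 16.5
position: [480.4, -280.2, 194.3]
eef_rot: [0.759, 0.651, 0.0, -0.0]
force: [-0.0, 0.2, -0.1]
gripper_width: 20.1
finger_force: 0.0
```

```bash
python3 -c "
from h import *
report()
a=cv2.resize(camera('scene')[90:230,200:350],(400,373),interpolation=cv2.INTER_CUBIC)
b=cv2.resize(camera('top')[140:300,130:300],(400,373),interpolation=cv2.INTER_CUBIC)
cv2.imwrite('pics/s7.png',np.hstack([a,b]))"
```

```text
tcp [ 480.4 -280.2  194.3] [ -14.2 -360.8] F [-0.   0.2 -0.1]
top [-5.2 70.8] 238
top [-70.3 -12.1] 90
scene [-69.9 -12.7] 71
scene [23.6 64.7] 76
scene [35.7 82.7] 87
```

View pics/s7.png

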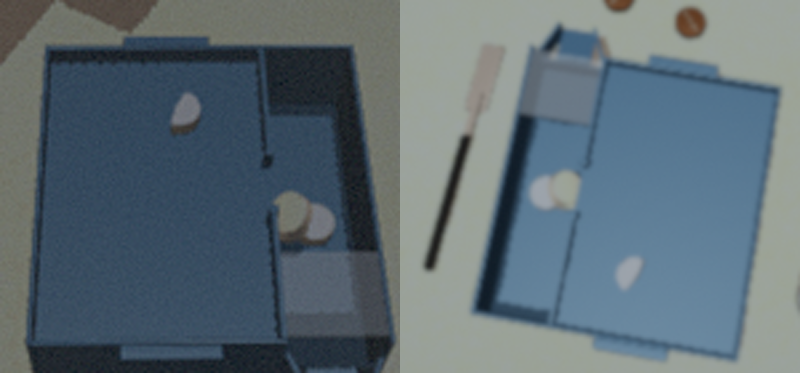

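The deck holds only the half, at (628,272) in the top view. The top view shows C at (545,192) and A's disc at (566,188) in the trough, with B beneath A. The brown look-alikes are untouched. I'm handing the job in.

```bash
python3 -c "
from h import *
print(order.sign_off())"
```

```text
the job is handed in; nothing more can be done
None
```

I swept all three whole tablets through the gate into the trough, left the broken half on the deck, and handed the job in; the hand-in returned no verdict.

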